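# Uncover the roast sweet potatoes at the checkout

### The arm

A 7-joint arm with a two-finger parallel gripper is mounted at the origin on the work surface. World frame = base frame: x ahead of the robot, y to its left, z up, the work surface at z = 0. Lengths are in m, angles in rad, forces in N, time in s.
With the tool pointing down it reaches from about 0.4 to 0.875 m from the base axis. Payload 19.3 kg.
Tool frame: the origin (TCP) lies at the centre of the arm's flange, where the gripper is bolted on; the fingertips stand r.tip_extent ahead of it and the grasp point (between the pads) lies 155 mm ahead of it (r.tip_extent is the distance from the TCP to the fingertips, in m); z points along the fingers, y is the direction in which the jaws open and shut (so a half turn about z gives the same grasp; the last joint's range is limited). The gripper opens to 85 mm and grips with 20 to 120 N. Pads are 22 mm wide; open, the fingers measure 114 mm over their backs; the gripper's body (76 mm by 85 mm) begins 54 mm behind the grasp point. The pads swing forward as they close: fully open they stand 13 mm farther back than shut.
Start: joints at [-1.353, 0.521, -0.036, 1.599, 0.021, 1.021, -0.113], TCP at [0.177, 0.599, 0.405] pointing down, gripper open.
Joint ranges: [-2.91, 2.91], [-0.3, 2.13], [-1.5, 1.42], [0.17, 2.43], [-1.26, 4.41], [0.16, 1.93], [-2.52, 2.52]. Speed limits (rad/s): [1.89, 1.89, 2.39, 2.39, 3.01, 3.01, 3.01].

### API

Orientations are given as a unit quaternion [w, x, y, z].
In Python, from bench import r gives the robot as it stands.
- The arm moves only by the tool jog_arm, never from a script. Its arguments are lists of equal length, an entry for each row: "fingers": the gripper command: -1 is fully open, 1 is shut, values between are in proportion; "dp": the shift along the world's x, y, z each as a share of 0.5 m, from -1 to 1, a list of three; "twist": the turn about the world's z as a share of 30 degrees, from -1 to 1. A call has 1 to 20 rows; each row is the pose to reach, as a shift and turn from the pose commanded when the call began; what a row does not reach only later rows make up. A row lasts 1/12 s, in which the tool goes at most 41.7 mm and 7.16 degrees, less where a joint would pass 70% of its speed; a pose out of reach is approached as far as the arm can. A call with a number of a shift or a turn outside -1 to 1 is refused whole. A call with a gripper value outside its range is refused whole. The fingers move at their own pace and stop on an object; "grip_force" is the grip in N (left out, the last holds). Time passes only in rows, so rows that repeat a pose let the fingers close. It gives the time, the measured TCP pose, the force and the opening at its end, in the units of the state.
- r.state(): the state, without advancing time (a new reading comes with each control period).
- r.get_image(name): name is "side" or "top"; returns a dict with "pixels" (384x512x3 uint8, red, green, blue), "fx", "fy", "cx", "cy" (pixels), "dist" ([k1, k2, p1, p2, k3] as OpenCV has them; the pictures are not rectified), "R" (3x3) and "t" (3): a world point X has camera coordinates R X + t. Camera axes: x right, y down, z forward; pixel columns grow to the right and rows downward; lengths in m; the calibration is good to about 2 mm. A picture is of the moment at which its call begins. There is no depth.
- r.hand_in(): hands the job in, once; it reports no verdict.
Trained networks look in a picture, given as the dict that the camera call returned (one of the last four; its "shot" number tells which), for a name from the list of things; names that differ only in an ending like _2 or _b are one class to them, and where a whole thing is asked for, a point or a joint stands for the part that bears it (a point fixed in the world has none). Each returns a list of dicts, best first, with "conf" (0 to 1); they miss things now and then, are a little off and sometimes report something else, mostly with a low value. They report only what shows in the picture. A call takes as long as a camera call. They do not tell look-alikes from the thing itself.
- r.search_frame(picture, thing): "bbox" ([left, top, width, height] in pixels, round what is visible of it).
The state is a dict: "time": time; "joint_positions": joint angles; "joint_vel": joint speeds; "effort": joint torques, N m; "eef_pos": TCP position; "tool_rot": TCP orientation; "contact_force": force on the tool from outside, world axes, zero at the start; "moment": the same for the moment, N m; "grip_width": opening from 0.0 (shut) to 1.0 (fully open).
Only numpy, scipy, OpenCV 4.12 (cv2) and the standard library are available. Lean on these libraries where they do the work, as an engineer would, in place of code of your own. Each camera call takes 0.05 s, during which the arm holds its last target.

### The job

Open the pot with the yellow lid: take the red-handled lid lifter from its green holder, hook it under the loop handle of the hot yellow lid, lift the lid clear keeping it level, and set it flat in the middle of the round cork trivet. Then unhook the lifter and stand it back upright in its holder. Never touch the yellow lid with the gripper itself, do not let it tip, and leave the blue lid where it is.

Things in the scene. Friction and masses are not known exactly. Their poses are not given: they have to be found in the camera images.
- lid: Hot yellow lid, 156 mm wide, 350 g, loose on a fixed pot (144 mm wide, rim z 60). Origin: centre of its underside, z up. Plug 116 wide to z 8 inside the rim (9 mm play), disc to z 14, dome to z 20. Loop handle over the middle: arch of 8 mm steel bar, top bar along y with axis at z 74, straight for 68 mm, legs at y +-42. So one hooks in along x, through an opening 76 mm wide, 50 high.
- lifter_grip (a point): Lid lifter, 160 g, loose, upright in holder. Point: centre of its red handle, 24 x 24, 70 mm tall. z up, x the way the hook points. From this point (mm): shank, x -5 to 5, 20 wide, runs down to a flat tongue 30 wide (y), x -15 to 55, z -120 to -114, with an upright lip at its front, x 49 to 55, top z -102. The lid's bar rides on the tongue between shank and lip, best at x 27.
- holder: Green open-topped box, fixed, 110 (its x) by 70 (its y) by 60 mm high, walls and floor 5 mm; origin: centre of its underside on the table. The lifter's tongue stands flat on its floor, along the box's x, the handle 20 mm off the box's centre towards -x (either way round is fine on return).
- trivet: Round cork trivet, fixed, 170 mm wide, 12 mm thick; origin: centre of its underside on the table. The lid goes flat on its top.
- other_lid: Blue lid on the second pot, same shape, size and origin as the yellow lid: a bystander to leave alone.
There are look-alikes about, which are no part of the job. Leave any turquoise look-alike of the part that bears lifter_grip alone.

How it is judged:
On the way, in this order (a step that is already met when the one before it is completed fails the run):
1. the yellow lid hangs level, at least 20 mm above its place on the pot (height (world z) of lid above 0.072 m and angle between lid's own z axis and vertical below 0.26 rad), for 0.2 s.
2. the yellow lid stands flat on the trivet (height (world z) of lid below 0.018 m and horizontal distance between lid and trivet below 0.03 m and angle between lid's own z axis and vertical below 0.12 rad), for 0.2 s.
At the end, for the whole second after the job is handed in: The yellow lid lies flat (within 7 degrees) and at rest on the trivet, its centre within 30 mm of the trivet's; the lifter stands in its holder, released, upright within 14 degrees, its foot on the holder's floor; the blue lid is within 15 mm of where it was (all of step 2 and height (world z) of lid above 0.006 m and linear speed of lid below 0.03 m/s and horizontal distance between lifter_grip and holder below 0.05 m and height (world z) of lifter_grip between 0.11 and 0.14 m and angle between lifter_grip's own z axis and vertical below 0.25 rad and distance of other_lid from where it was at the start of the episode below 0.015 m); the robot touches nothing.
It fails at once if the gripper or arm touches the hot yellow lid (contact force between any of the fingers, the arm and lid above 0.5 N).
It fails at once if the yellow lid tips by more than 25 degrees (angle between lid's own z axis and vertical above 0.436 rad).
It fails at once if the blue lid is moved by more than 15 mm (distance of other_lid from where it was at the start of the episode above 0.015 m).
It also fails if it takes over 72 s, if anything falls off the work surface, if the arm or the gripper's body presses on something with over 40 N, if the wrist force passes 120 N, or if a joint passes its speed limit or range.

## Working session

There is one attempt and no reset: what is moved stays moved. The work goes in short steps, Python scripts to look and compute and a tool call to move; the robot and the scene stay as the last step left them, time stands still between calls to the robot, and variables do not carry over. Pictures are saved under pics/ and viewed, and the job is handed in when it is done.

Besides the shell and the picture viewer there is one more tool, called after ">>>" by a JSON object that holds its "method" and its "body", one argument or row to a line. jog_arm: Moves the arm, as the interface text tells. Its arguments: {"type":"object","properties":{"fingers":{"type":"array","items":{"type":"number"}},"dp":{"type":"array","items":{"type":"array","items":{"type":"number"}}},"twist":{"type":"array","items":{"type":"number"}},"grip_force":{"type":"number"}},"required":["fingers","dp","twist"]}

```bash
ls; mkdir -p pics
python3 - <<'E'
from bench import r
import cv2,pickle
print(r.state(), r.tip_extent)
for n in("top","side"):
    p=r.get_image(n); pickle.dump(p,open(n+"0.pkl","wb"))
    cv2.imwrite(f"pics/{n}0.png",cv2.resize(p["pixels"][:,:,::-1],(800,600)))
    print(n,{k:v for k,v in p.items() if k!="pixels"})
    for t in("lid","lifter_grip","holder","trivet","other_lid"):
        print(t,[(round(d["conf"],2),[round(x) for x in d["bbox"]]) for d in r.search_frame(p,t)])
E
```

```text
pics
{'time': 0.0, 'joint_positions': array([-1.35318405,  0.52203944, -0.03631402,  1.59999294,  0.02122049,
        1.02107182, -0.11279719]), 'joint_vel': array([-0.0003118 ,  0.00024346,  0.00022569,  0.00174572,  0.00166077,
       -0.00048825, -0.00023475]), 'effort': array([-3.89998086e-04, -9.27122855e+01,  1.97960213e+00, -3.69936454e+01,
        1.78050151e-02,  8.21966794e-03,  2.20533155e-05]), 'eef_pos': array([0.1774026 , 0.59915816, 0.40411532]), 'tool_rot': array([-2.93947711e-05,  1.43414053e-01,  9.89662615e-01, -5.62283253e-04]), 'contact_force': array([-0.77817422, -0.2795662 , -0.1119725 ]), 'moment': array([ 0.02488376, -0.05190398,  0.00950703]), 'grip_width': 0.9988929501318091} 0.1734
top {'fx': 497.8943814382916, 'fy': 497.8943814382916, 'cx': 260.79979563290135, 'cy': 190.04726111636623, 'dist': array([-0.2001552,  0.       ,  0.       ,  0.       ,  0.       ]), 'R': array([[-0.00264803, -0.99998763, -0.0042109 ],
       [-0.97461432,  0.00352351, -0.2238627 ],
       [ 0.22387477,  0.00351121, -0.97461159]]), 't': array([0.01688903, 0.5139416 , 1.23926729
[... 280 characters left out ...]

side {'fx': 364.85224106482684, 'fy': 364.85224106482684, 'cx': 258.8079523663689, 'cy': 187.18346503933813, 'dist': array([-0.04383087,  0.        ,  0.        ,  0.        ,  0.        ]), 'R': array([[-0.99924148, -0.0356428 ,  0.0156862 ],
       [-0.03307112,  0.56402487, -0.82509529],
       [ 0.0205613 , -0.8249882 , -0.5647758 ]]), 't': array([0.47404925, 0.09786049, 0.96035944]), 'shot': 2}
lid [(0.76, [188, 148, 58, 47])]
lifter_grip [(0.96, [295, 117, 18, 53]), (0.95, [216, 119, 20, 46]), (0.48, [269, 114, 11, 34])]
holder [(0.89, [249, 139, 36, 28]), (0.31, [146, 198, 67, 55])]
trivet [(0.93, [194, 295, 94, 86])]
other_lid [(0.62, [144, 199, 68, 54]), (0.44, [195, 297, 87, 80])]
```

View pics/top0.png

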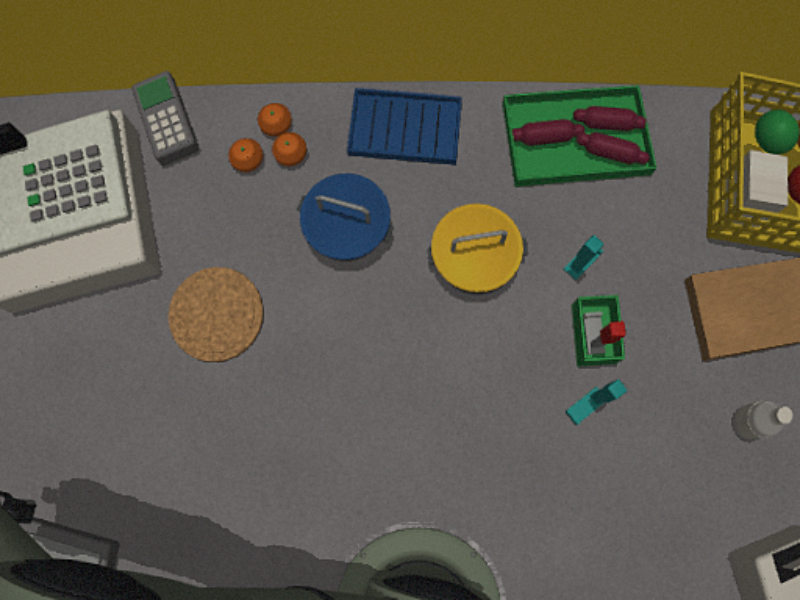

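View pics/side0.png

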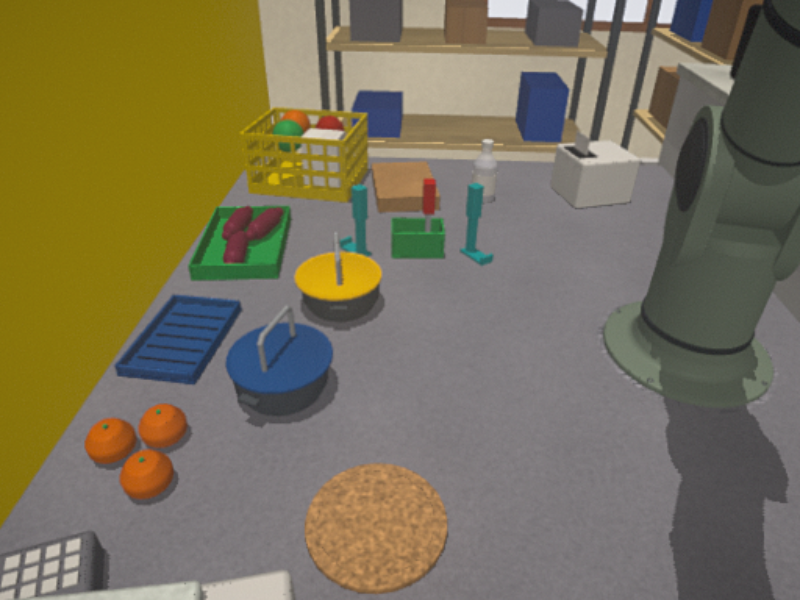

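Run:
```python
import pickle,cv2
for n,(a,b,c,d) in {"top":(340,120,80,160),"side":(170,90,160,110)}.items():
    p=pickle.load(open(n+"0.pkl","rb"))["pixels"][b:b+d,a:a+c,::-1]
    s=min(800/c,600/d); cv2.imwrite(f"pics/{n}0c.png",cv2.resize(p,None,fx=s,fy=s,interpolation=cv2.INTER_CUBIC))
p=pickle.load(open("top0.pkl","rb"))["pixels"][100:200,180:350,::-1]
cv2.imwrite("pics/top0d.png",cv2.resize(p,None,fx=4.7,fy=4.7,interpolation=cv2.INTER_CUBIC))
```

```text
(no output)
```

View pics/top0c.png

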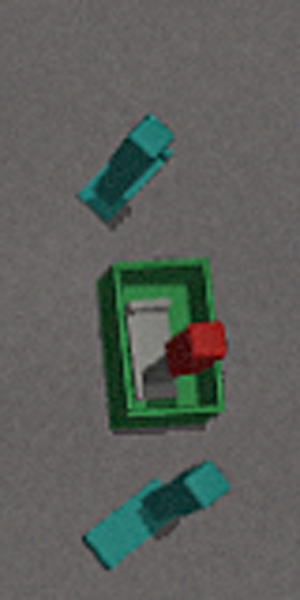

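View pics/side0c.png

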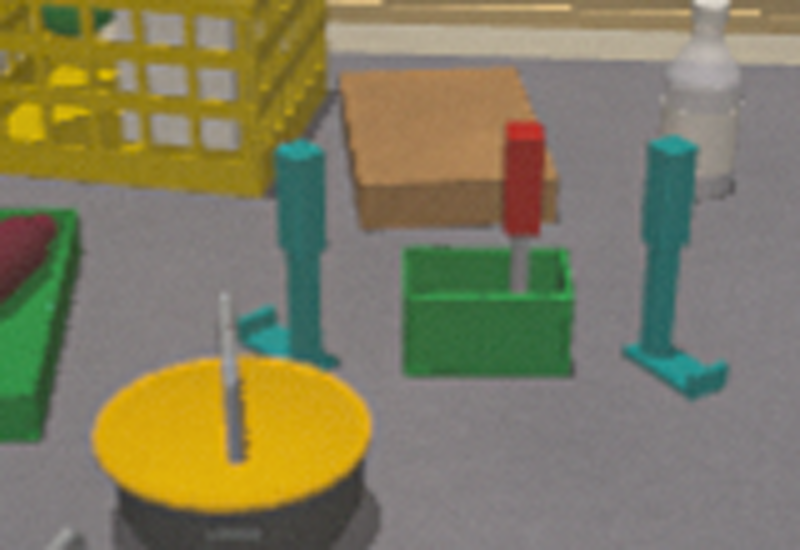

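View pics/top0d.png

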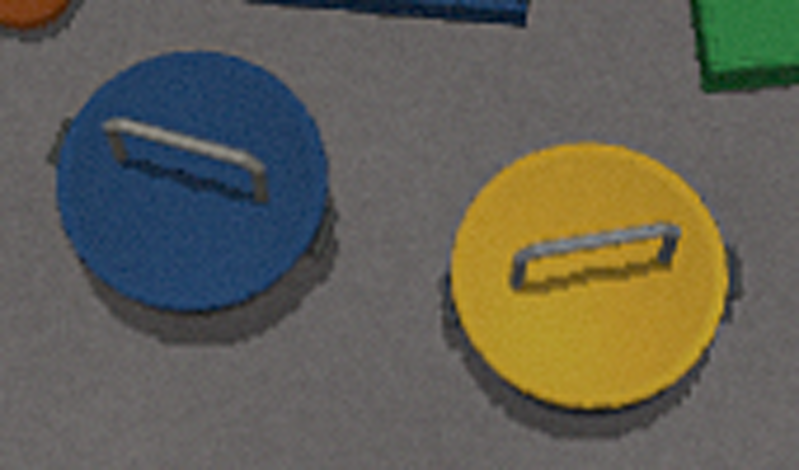

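```bash
cat > h.py <<'E'
import numpy as np,cv2
from scipy.optimize import minimize
def proj(p,X):
    X=np.atleast_2d(X).astype(float); rv=cv2.Rodrigues(p["R"])[0]
    K=np.array([[p["fx"],0,p["cx"]],[0,p["fy"],p["cy"]],[0,0,1]])
    return cv2.projectPoints(X,rv,p["t"],K,p["dist"])[0].reshape(-1,2)
def ray(p,uv,z):
    K=np.array([[p["fx"],0,p["cx"]],[0,p["fy"],p["cy"]],[0,0,1]])
    n=cv2.undistortPoints(np.array([[uv]],float),K,p["dist"]).ravel()
    d=p["R"].T@np.array([n[0],n[1],1]); c=-p["R"].T@p["t"]
    return c+d*(z-c[2])/d[2]
def mask(p,col):
    h=cv2.cvtColor(p["pixels"],cv2.COLOR_RGB2HSV); H,S,V=[h[:,:,i].astype(int) for i in range(3)]
    return {"red":((H<6)|(H>174))&(S>150)&(V>70),"green":(H>50)&(H<75)&(S>100)&(V>40),
      "yellow":(H>18)&(H<30)&(S>150)&(V>90),"cork":(H>8)&(H<22)&(S>80)&(V>70)}[col].astype(np.uint8)
def hullpoly(p,col,box):
    m=mask(p,col); a,b,w,h=box; k=np.zeros_like(m); k[b:b+h,a:a+w]=m[b:b+h,a:a+w]
    n,l,s,_=cv2.connectedComponentsWithStats(k)
    if n>2: k=(l==1+np.argmax(s[1:,4])).astype(np.uint8)
    return k
S=8
def fill(pts,off,sz):
    im=np.zeros((sz[1]*S,sz[0]*S),np.uint8)
    h=cv2.convexHull(((pts-off+0.5)*S).astype(np.float32)).astype(np.int32)
    cv2.fillConvexPoly(im,h,1); return im
def boxpts(x,y,yaw,lx,ly,z0,z1):
    c,s=np.cos(yaw),np.sin(yaw)
    return np.array([[x+c*a-s*b,y+s*a+c*b,z] for a in(-lx/2,lx/2) for b in(-ly/2,ly/2) for z in(z0,z1)])
def circ(x,y,zr):
    t=np.linspace(0,2*np.pi,60,endpoint=False)
    return np.concatenate([np.c_[x+R*np.cos(t),y+R*np.sin(t),0*t+z] for z,R in zr])
def fit(items,model,x0,step,verb=True):
    # items: (pic,mask)
    D=[]
    for p,k in items:
        ys,xs=np.nonzero(k); off=np.array([xs.min()-6,ys.min()-6]); sz=(int(np.ptp(xs))+13,int(np.ptp(ys))+13)
        pts=np.c_[xs,ys]; hu=cv2.convexHull(pts.astype(np.int32)); kk=np.zeros_like(k); cv2.fillConvexPoly(kk,hu,1)
        sub=kk[off[1]:off[1]+sz[1],off[0]:off[0]+sz[0]]
        D.append((p,off,sz,np.kron(sub,np.ones((S,S),np.uint8))))
    def f(v):
        return sum((fill(proj(p,model(v)),o,s)!=t).sum()/t.sum() for p,o,s,t in D)
    sim=[np.array(x0,float)]+[np.array(x0,float)+np.eye(len(x0))[i]*step[i] for i in range(len(x0))]
    q=minimize(f,x0,method="Nelder-Mead",options=dict(initial_simplex=sim,xatol=1e-4,fatol=1e-5,maxiter=300))
    return q.x,q.fun
E
python3 - <<'E'
from h import *; import pickle
T=pickle.load(open("top0.pkl","rb"));Sd=pickle.load(open("side0.pkl","rb"))
def run(name,col,bt,bs,model,z,x0n=2):
    kt,ks=hullpoly(T,col,bt),hullpoly(Sd,col,bs)
    ys,xs=np.nonzero(kt); c=ray(T,(xs.mean(),ys.mean()),z); print(name,kt.sum(),ks.sum(),"init",c.round(3))
    for it in([(T,kt)],[(Sd,ks)],[(T,kt),(Sd,ks)]):
        x0=list(c[:2])+[0.0]*(x0n-2)
        q,f=fit(it,model,x0,[.01,.01,.15][:x0n]); print("  ",q.round(4),round(f,3))
run("lid","yellow",(265,125,80,70),(180,150,75,50),lambda v:circ(v[0],v[1],[(.060,.078),(.066,.078)]),.066)
run("trivet","cork",(100,155,80,85),(190,290,105,94),lambda v:circ(v[0],v[1],[(0,.085),(.012,.085)]),.012)
run("holder","green",(355,180,60,65),(240,130,55,45),lambda v:boxpts(v[0],v[1],v[2],.11,.07,0,.06),.03,3)
run("grip","red",(360,190,50,50),(255,100,40,45),lambda v:boxpts(v[0],v[1],v[2],.024,.024,.09,.16),.125,3)
a,b=ray(T,(290,153.2),.13),ray(T,(323,149),.13); print(a,b)
E
```

```text
lid 2432 1280 init [ 0.596 -0.101  0.066]
   [ 0.5994 -0.1016] 0.02
   [ 0.5987 -0.1047] 0.032
   [ 0.599  -0.1026] 0.067
trivet 2875 5994 init [0.496 0.352 0.012]
   [0.4979 0.3537] 0.024Traceback (most recent call last):
  File "<stdin>", line 10, in <module>
  File "<stdin>", line 8, in run
  File "h.py", line 43, in fit
    q=minimize(f,x0,method="Nelder-Mead",options=dict(initial_simplex=sim,xatol=1e-4,fatol=1e-5,maxiter=300))
    res = _minimize_neldermead(fun, x0, args, callback, bounds=bounds,
                               **options)
    fsim[k] = func(sim[k])
              ~~~~^^^^^^^^
    fx = function(np.copy(x), *(wrapper_args + args))
  File "h.py", line 41, in f
    return sum((fill(proj(p,model(v)),o,s)!=t).sum()/t.sum() for p,o,s,t in D)
  File "h.py", line 41, in <genexpr>
    return sum((fill(proj(p,model(v)),o,s)!=t).sum()/t.sum() for p,o,s,t in D)
                ^^^^^^^^^^^^^^^^^^^^^^^^^^^^^
ValueError: operands could not be broadcast together with shapes (760,824) (744,824)
```

```bash
python3 - <<'E'
s=open('h.py').read()
s=s.replace("sub=kk[off","kk=np.pad(kk,20); sub=kk[20+off",1).replace("off[1]:off[1]+sz[1],off[0]:off[0]+sz[0]]","off[1]:20+off[1]+sz[1],20+off[0]:20+off[0]+sz[0]]").replace("kk[20+20+","kk[20+")
open('h.py','w').write(s)
E
grep -n "sub=" h.py
sed -i 's/sub=kk\[.*\]$/sub=kk[20+off[1]:20+off[1]+sz[1],20+off[0]:20+off[0]+sz[0]]/' h.py
python3 - <<'E'
from h import *; import pickle
T=pickle.load(open("top0.pkl","rb"));Sd=pickle.load(open("side0.pkl","rb"))
def run(name,col,bt,bs,model,z,x0n=2,y0=0):
    kt,ks=hullpoly(T,col,bt),hullpoly(Sd,col,bs)
    ys,xs=np.nonzero(kt); c=ray(T,(xs.mean(),ys.mean()),z); print(name,kt.sum(),ks.sum(),"init",c.round(3))
    for it in([(T,kt)],[(Sd,ks)],[(T,kt),(Sd,ks)]):
        x0=list(c[:2])+[y0]*(x0n-2)
        q,f=fit(it,model,x0,[.01,.01,.15][:x0n]); print("  ",q.round(4),round(f,3))
run("lid","yellow",(265,125,80,70),(180,150,75,50),lambda v:circ(v[0],v[1],[(.060,.078),(.066,.078),(.072,.06)]),.066)
run("trivet","cork",(100,155,80,85),(190,290,105,94),lambda v:circ(v[0],v[1],[(0,.085),(.012,.085)]),.012)
run("holder","green",(355,180,60,65),(240,130,55,45),lambda v:boxpts(v[0],v[1],v[2],.11,.07,0,.06),.03,3)
run("grip","red",(360,190,50,50),(255,100,40,45),lambda v:boxpts(v[0],v[1],v[2],.024,.024,.09,.16),.125,3)
run("grip","red",(360,190,50,50),(255,100,40,45),lambda v:boxpts(v[0],v[1],v[2],.024,.024,.09,.16),.125,3,.2)
a,b=ray(T,(290,153.2),.13),ray(T,(323,149),.13); print(a,b)
p=Sd["pixels"][120:200,170:260,::-1]
cv2.imwrite("pics/side0e.png",cv2.resize(p,None,fx=7,fy=7,interpolation=cv2.INTER_CUBIC))
p=T["pixels"][140:165,280:335,::-1]
cv2.imwrite("pics/top0e.png",cv2.resize(p,None,fx=14,fy=14,interpolation=cv2.INTER_CUBIC))
E
```

```text
38:        kk=np.pad(kk,20); sub=kk[20+off[1]:20+off[1]+sz[1],20+off[0]:20+off[0]+sz[0]]
lid 2432 1280 init [ 0.596 -0.101  0.066]
   [ 0.5994 -0.1016] 0.02
   [ 0.5987 -0.1047] 0.032
   [ 0.599  -0.1026] 0.067
trivet 2875 5994 init [0.496 0.352 0.012]
   [0.4979 0.3537] 0.024
   [0.4964 0.3507] 0.02
   [0.4968 0.3521] 0.059
holder 807 790 init [ 0.463 -0.307  0.03 ]
   [ 0.4609 -0.3083  0.037 ] 0.028
   [ 0.4588 -0.3115  0.0497] 0.063
   [ 0.4601 -0.3085  0.0487] 0.109
grip 96 150 init [ 0.445 -0.316  0.125]
   [ 0.44   -0.3099  0.5905] 0.714
   [ 4.384e-01 -3.141e-01  4.000e-04] 0.148
   [ 0.439  -0.3069 -0.0054] 1.014
grip 96 150 init [ 0.445 -0.316  0.125]
   [ 0.4397 -0.3099  0.5975] 0.717
   [ 0.4382 -0.3113 -0.0052] 0.147
   [ 0.4407 -0.3079  0.2598] 1.113
[ 0.59195561 -0.05836698  0.13      ] [ 0.60292172 -0.14175432  0.13      ]
```

View pics/side0e.png

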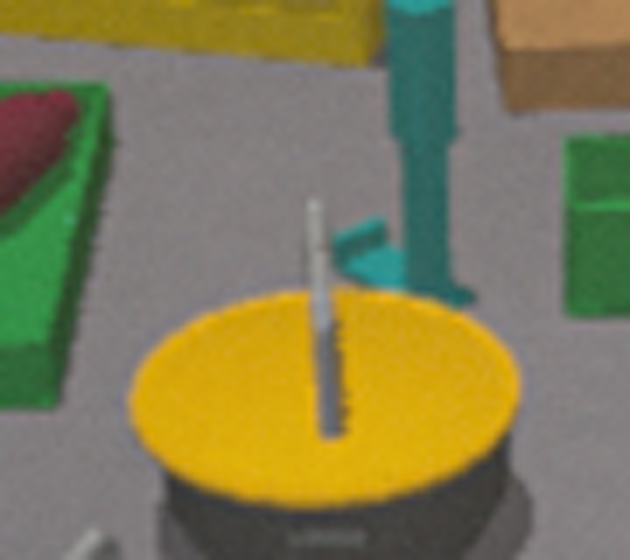

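View pics/top0e.png

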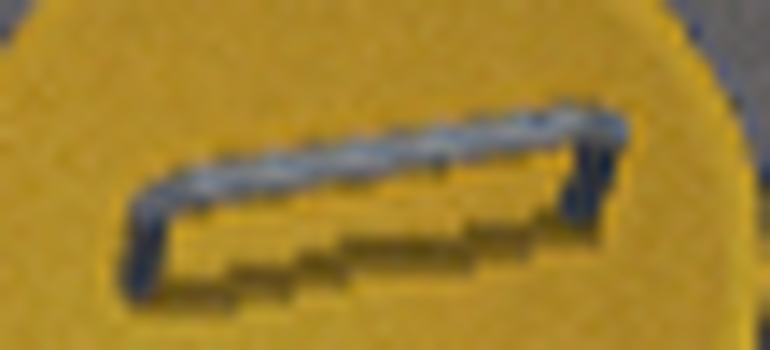

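Run:
```python
from h import *; import pickle
T=pickle.load(open("top0.pkl","rb"));Sd=pickle.load(open("side0.pkl","rb"))
e=lambda x,y:(280+x/14-.5,140+y/14-.5)
for z,A,B in((.126,(180,186),(610,122)),(.0722,(138,298),(580,225))):
    a,b=ray(T,e(*A),z),ray(T,e(*B),z); d=a-b; print(a.round(4),b.round(4),((a+b)/2).round(4),np.arctan2(-d[0],d[1]),np.hypot(*d[:2]))
e=lambda x,y:(170+x/7-.5,120+y/7-.5)
print("side bar ends",[ray(Sd,e(*q),.128).round(4) for q in((314,200),(321,322))], ray(Sd,e(332,437),.0722).round(4))
# red
def red(p,box):
    h=p["pixels"].astype(int); m=(h[:,:,0]>1.8*h[:,:,1])&(h[:,:,0]>1.8*h[:,:,2])&(h[:,:,0]>40)
    k=np.zeros(m.shape,np.uint8);a,b,w,hh=box;k[b:b+hh,a:a+w]=m[b:b+hh,a:a+w];return k
kt,ks=red(T,(360,190,50,50)),red(Sd,(255,100,40,45)); print(kt.sum(),ks.sum())
for y0 in(.05,-.1):
  for it in([(T,kt)],[(Sd,ks)],[(T,kt),(Sd,ks)]):
    print(*fit(it,lambda v:boxpts(v[0],v[1],v[2],.024,.024,.09,.16),[.44,-.31,y0],[.01,.01,.1]))
  print(*fit([(T,kt),(Sd,ks)],lambda v:boxpts(v[0],v[1],v[2],.024,.024,v[3],v[3]+.07),[.44,-.31,y0,.09],[.01,.01,.1,.005]))
p=T["pixels"][185:240,355:410,::-1]
cv2.imwrite("pics/top0f.png",cv2.resize(p,None,fx=10.8,fy=10.8,interpolation=cv2.INTER_CUBIC))
```

```text
[ 0.5943 -0.0646  0.126 ] [ 0.6063 -0.1425  0.126 ] [ 0.6003 -0.1035  0.126 ] 0.1527934812557147 0.07888777716778052
[ 0.5891 -0.0597  0.0722] [ 0.6032 -0.143   0.0722] [ 0.5961 -0.1014  0.0722] 0.16794627617471444 0.08456050317495252
side bar ends [array([ 0.6061, -0.1448,  0.128 ]), array([ 0.5906, -0.051 ,  0.128 ])] [ 0.5902 -0.0583  0.0722]
171 168
[ 0.43943944 -0.30810802  0.26398656] 0.14464036312849163
[ 0.43822371 -0.31646008  0.02615963] 0.09099786931818182
[ 0.4389358  -0.30815433  0.02220091] 0.32268571054469275
[ 0.4385567  -0.30752683  0.02572845  0.09258068] 0.27895614445784667
[ 0.43997738 -0.30850536  0.17688773] 0.14804469273743018
[ 0.43811729 -0.31514107 -0.01089608] 0.09375
[ 0.43873221 -0.30785988 -0.02364105] 0.3346906345226003
[ 4.38536022e-01 -3.06673973e-01  2.82337187e-05  9.33826517e-02] 0.2782077275901473
```

View pics/top0f.png

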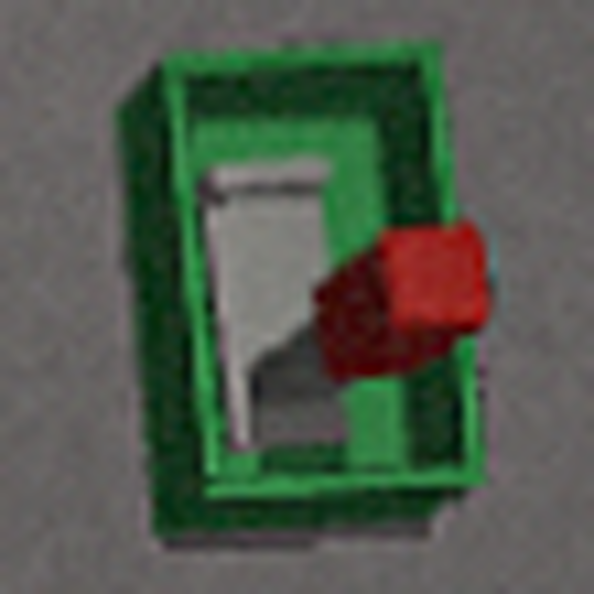

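Candidates at top-view pixels: turquoise lifters at (376,162) and (381,256), and a red-handled one at (388,211) standing in the green holder. The enlarged crop confirms the red one in the holder as the target, with its lip end pointing towards +x. The yellow lid at (305,160) carries its bar roughly along y, yaw ≈ 0.15. First I move above the lifter.

>>> {"method": "jog_arm", "body": {
  "fingers": [-1,-1,-1,-1,-1,-1,-1,-1,-1,-1,-1,-1,-1,-1,-1,-1],
  "dp": [
    [0.686,-0.898,0],
    [0.686,-0.898,0],
    [0.686,-0.898,0],
    [0.686,-0.898,0],
    [0.686,-0.898,0],
    [0.686,-0.898,0],
    [0.686,-0.898,0],
    [0.686,-0.898,0],
    [0.686,-0.898,0],
    [0.686,-0.898,0],
    [0.686,-0.898,0],
    [0.686,-0.898,0],
    [0.686,-0.898,0],
    [0.686,-0.898,0],
    [0.686,-0.898,0],
    [0.686,-0.898,0]
  ],
  "twist": [0.63,0.63,0.63,0.63,0.63,0.63,0.63,0.63,0.63,0.63,0.63,0.63,0.63,0.63,0.63,0.63],
  "grip_force": 80
}}

```text
time: 1.93
eef_pos: [0.5209, 0.1491, 0.4046]
tool_rot: [-0.0, -0.02, 1.0, -0.0]
contact_force: [-1.3, 0.5, 0.5]
grip_width: 0.998
```

>>> {"method": "jog_arm", "body": {
  "fingers": [-1,-1,-1,-1,-1,-1,-1,-1,-1,-1,-1,-1,-1,-1,-1],
  "dp": [
    [-0.162,-0.916,0],
    [-0.162,-0.916,0],
    [-0.162,-0.916,0],
    [-0.162,-0.916,0],
    [-0.162,-0.916,0],
    [-0.162,-0.916,0],
    [-0.162,-0.916,0],
    [-0.162,-0.916,0],
    [-0.162,-0.916,0],
    [-0.162,-0.916,0],
    [-0.162,-0.916,0],
    [-0.162,-0.916,0],
    [-0.162,-0.916,0],
    [-0.162,-0.916,0],
    [-0.162,-0.916,0]
  ],
  "twist": [0,0,0,0,0,0,0,0,0,0,0,0,0,0,0]
}}

```text
time: 3.18
eef_pos: [0.4401, -0.3061, 0.4046]
tool_rot: [0.0, -0.022, 1.0, 0.0]
contact_force: [0.5, 0.3, 0.7]
grip_width: 1.0
```

```bash
cat > snap.py <<'E'
import sys,cv2,pickle
from bench import r
tag=sys.argv[1]
for n in("top","side"):
    p=r.get_image(n); pickle.dump(p,open(n+tag+".pkl","wb"))
    if len(sys.argv)>2:
        a=[float(x) for x in sys.argv[2 if n=="top" else 3].split(",")]; a,b,w,h=map(int,a)
        im=p["pixels"][b:b+h,a:a+w,::-1]; s=min(800/w,600/h)
    else: im=p["pixels"][:,:,::-1]; s=1.5
    cv2.imwrite(f"pics/{n}{tag}.png",cv2.resize(im,None,fx=s,fy=s,interpolation=cv2.INTER_CUBIC))
s=r.state()
print(s["time"],s["eef_pos"].round(4),s["tool_rot"].round(4),s["contact_force"].round(2),s["grip_width"],s["joint_positions"].round(2))
E
python3 snap.py 1 320,140,140,130 190,60,140,120
```

```text
3.2833 [ 0.4401 -0.3063  0.4048] [ 1.000e-04 -2.220e-02  9.998e-01  2.000e-04] [ 0.16 -0.19  0.52] 1.0041598194202364 [ 0.35  0.39  0.2   1.84 -0.09  0.92  2.2 ]
```

View pics/side1.png

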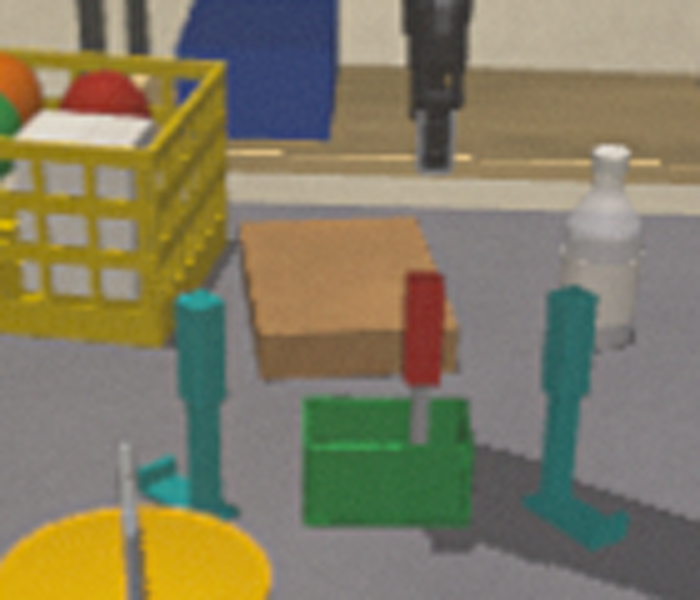

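View pics/top1.png

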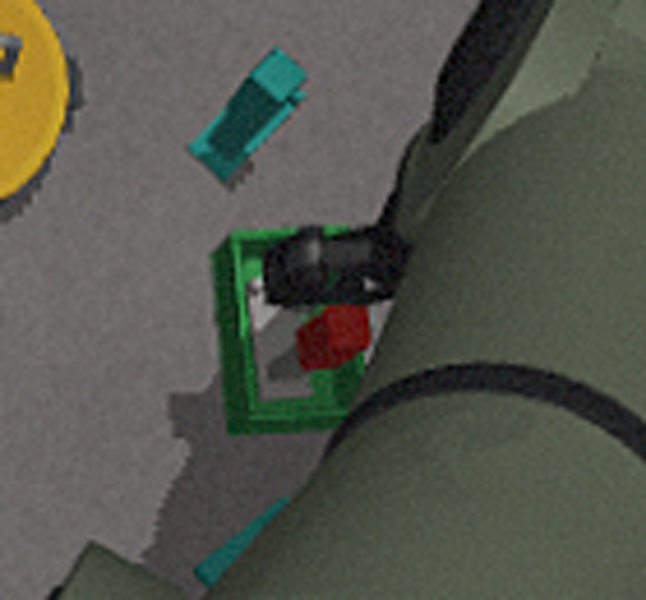

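>>> {"method": "jog_arm", "body": {
  "fingers": [-1,-1,-1,-1,-1,-1,-1,-1],
  "dp": [
    [0,-0.004,-0.05],
    [0,-0.004,-0.1],
    [0,-0.004,-0.15],
    [0,-0.004,-0.19],
    [0,-0.004,-0.22],
    [0,-0.004,-0.244],
    [0,-0.004,-0.244],
    [0,-0.004,-0.244]
  ],
  "twist": [0,0,0,0,0,0,0,0]
}}

```text
time: 3.95
eef_pos: [0.4397, -0.309, 0.2827]
tool_rot: [-0.0, -0.022, 1.0, 0.0]
contact_force: [0.1, -0.2, 0.7]
grip_width: 0.999
```

```bash
python3 snap.py 2 320,140,140,130 190,60,140,120
```

```text
4.05 [ 0.4398 -0.3095  0.2836] [ 5.000e-04 -2.140e-02  9.998e-01 -2.000e-04] [ 0.17  0.99 -0.01] 1.0046232901354006 [ 0.39  0.56  0.16  1.94 -0.14  0.65  2.24]
```

View pics/side2.png

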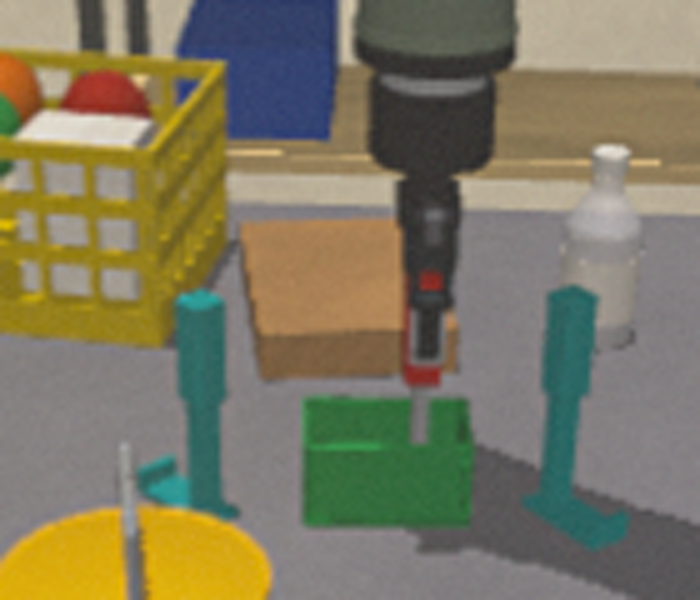

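View pics/top2.png

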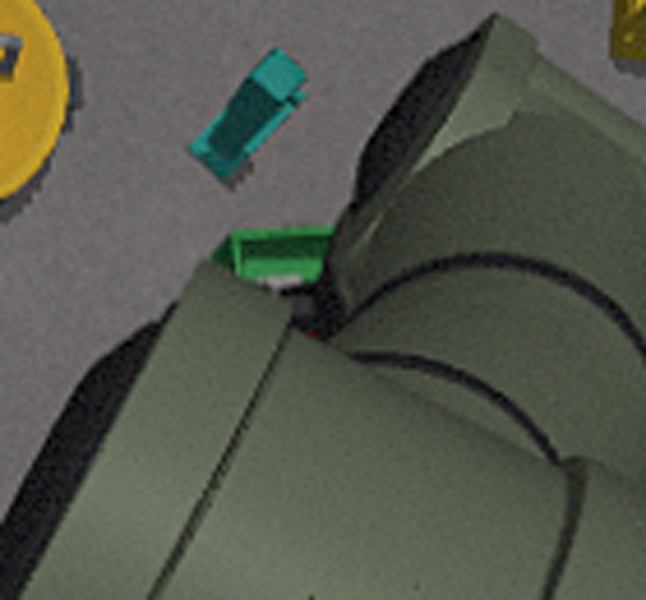

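>>> {"method": "jog_arm", "body": {
  "fingers": [1,1,1,1,1,1,1,1,1,1,1,1],
  "dp": [
    [0,0,0],
    [0,0,0],
    [0,0,0],
    [0,0,0],
    [0,0,0],
    [0,0,0],
    [0,0,0],
    [0,0,0],
    [0,0,0],
    [0,0,0],
    [0,0,0],
    [0,0,0]
  ],
  "twist": [0,0,0,0,0,0,0,0,0,0,0,0],
  "grip_force": 100
}}

```text
time: 5.05
eef_pos: [0.4396, -0.3096, 0.2831]
tool_rot: [0.0, -0.021, 1.0, 0.0]
contact_force: [-1.3, 3.4, 7.7]
grip_width: 0.27
```

>>> {"method": "jog_arm", "body": {
  "fingers": [1,1,1,1,1,1,1,1,1,1,1],
  "dp": [
    [0,0,0.02],
    [0,0,0.05],
    [0,0,0.09],
    [0,0,0.13],
    [0,0,0.18],
    [0,0,0.23],
    [0,0,0.28],
    [0,0,0.32],
    [0,0,0.34],
    [0,0,0.34],
    [0,0,0.34]
  ],
  "twist": [0,0,0,0,0,0,0,0,0,0,0]
}}

```text
time: 5.97
eef_pos: [0.4393, -0.3096, 0.4524]
tool_rot: [-0.0, -0.021, 1.0, 0.0]
contact_force: [-0.2, 1.5, -2.4]
grip_width: 0.27
```

```bash
python3 snap.py 3 320,140,140,130 190,40,140,120
```

```text
6.0667 [ 0.4392 -0.3095  0.4514] [-9.000e-04 -2.100e-02  9.998e-01  4.000e-04] [-0.44 -0.8  -2.3 ] 0.27286142717180356 [ 0.34  0.34  0.21  1.78 -0.08  1.03  2.2 ]
```

View pics/side3.png

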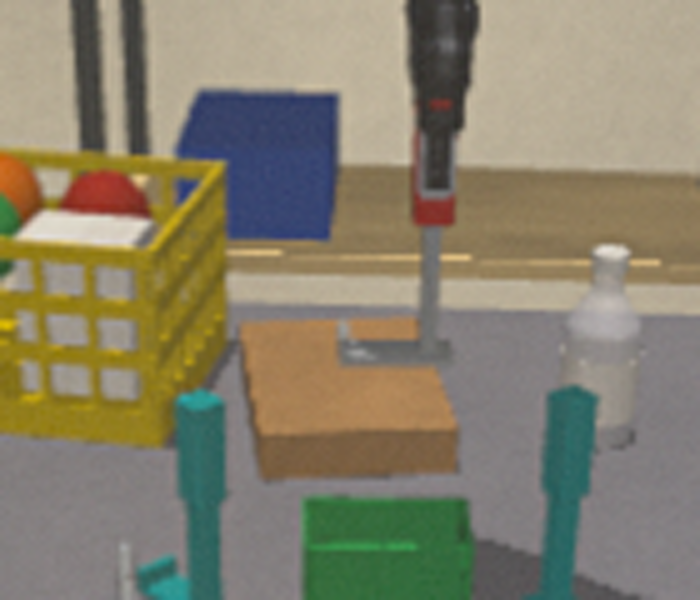

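>>> {"method": "jog_arm", "body": {
  "fingers": [1,1,1,1,1,1,1,1,1,1,1,1,1,1,1],
  "dp": [
    [0.006,0.05,0],
    [0.012,0.12,0],
    [0.02,0.19,0],
    [0.024,0.26,0],
    [0.024,0.32,0],
    [0.024,0.352,0],
    [0.024,0.366,0],
    [0.024,0.366,0],
    [0.024,0.366,-0.04],
    [0.024,0.366,-0.08],
    [0.024,0.366,-0.12],
    [0.024,0.366,-0.15],
    [0.024,0.366,-0.174],
    [0.024,0.366,-0.174],
    [0.024,0.366,-0.174]
  ],
  "twist": [0.05,0.1,0.15,0.2,0.212,0.212,0.212,0.212,0.212,0.212,0.212,0.212,0.212,0.212,0.212]
}}

```text
time: 7.32
eef_pos: [0.4512, -0.1278, 0.3652]
tool_rot: [-0.001, -0.076, 0.997, -0.0]
contact_force: [1.0, -0.0, -0.7]
grip_width: 0.267
```

```bash
python3 snap.py 4 250,110,140,110 160,60,140,120
```

```text
7.4167 [ 0.4516 -0.1274  0.3662] [ 2.000e-04 -7.600e-02  9.971e-01 -2.000e-04] [ 0.32  0.34 -1.75] 0.27107888831365407 [ 0.08  0.33  0.09  2.04 -0.04  0.77  1.91]
```

View pics/side4.png

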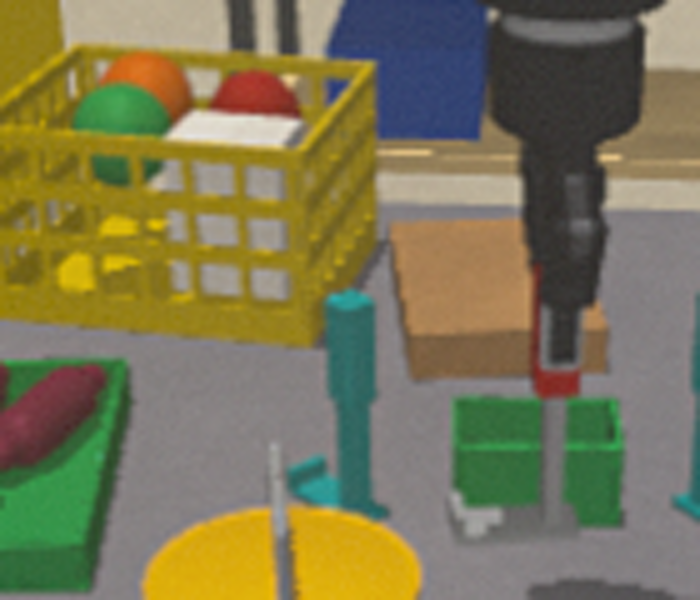

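View pics/top4.png

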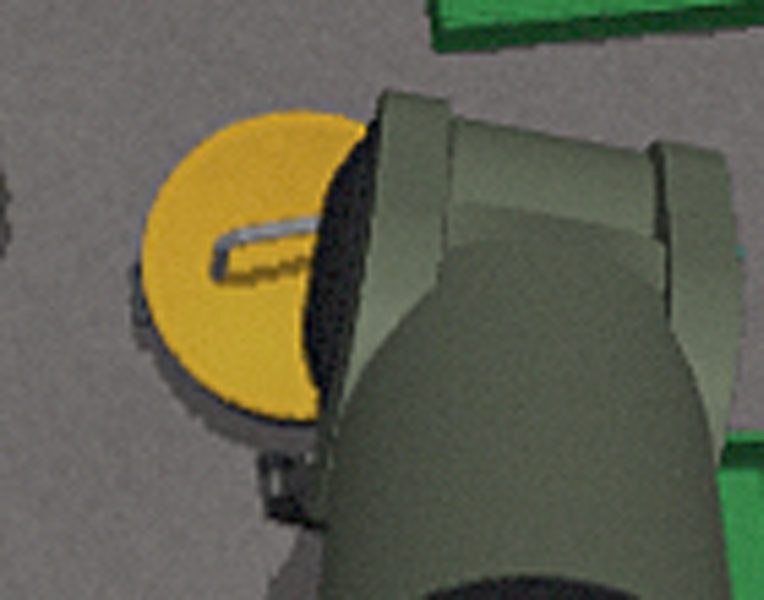

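```bash
cat > ov.py <<'E'
import sys,pickle
from h import *
# ov.py tag x y z yaw  (lifter)  [lid x y z yaw]  crop
def lift_lines(x,y,z,w):
    B=lambda x0,x1,hy,z0,z1:[(a,b,c) for a in(x0,x1) for b in(-hy,hy) for c in(z0,z1)]
    o=[]
    for b in(B(-12,12,12,-35,35),B(-5,5,10,-114,-35),B(-15,55,15,-120,-114),B(49,55,15,-114,-102)):
        b=np.array(b)/1000; c,s=np.cos(w),np.sin(w)
        o.append(np.c_[x+c*b[:,0]-s*b[:,1],y+s*b[:,0]+c*b[:,1],z+b[:,2]])
    return o
E_=[(0,1),(2,3),(4,5),(6,7),(0,2),(1,3),(4,6),(5,7),(0,4),(1,5),(2,6),(3,7)]
def overlay(p,fn,crop,lifter=None,lid=None):
    a,b,w,h=crop; s=min(800/w,600/h)
    im=cv2.resize(p["pixels"][b:b+h,a:a+w,::-1],None,fx=s,fy=s,interpolation=cv2.INTER_CUBIC)
    f=lambda q:tuple(int(v) for v in ((q+.5-np.array([a,b]))*s))
    if lifter:
        for bx in lift_lines(*lifter):
            q=proj(p,bx)
            for i,j in E_: cv2.line(im,f(q[i]),f(q[j]),(255,0,255),1)
    if lid:
        x,y,z,wz=lid; c,sn=np.cos(wz),np.sin(wz)
        L=np.array([(0,-42,20),(0,-42,66),(0,-34,74),(0,34,74),(0,42,66),(0,42,20)])/1000
        q=proj(p,np.c_[x+c*L[:,0]-sn*L[:,1],y+sn*L[:,0]+c*L[:,1],z+L[:,2]])
        for i in range(5): cv2.line(im,f(q[i]),f(q[i+1]),(255,255,0),1)
        q=proj(p,circ(x,y,[(z+.008,.078)])); 
        for i in range(60): cv2.line(im,f(q[i]),f(q[(i+1)%60]),(255,255,0),1)
    cv2.imwrite(fn,im)
E
python3 - <<'E'
from ov import *
p=pickle.load(open("side4.pkl","rb"))
overlay(p,"pics/ov4.png",(160,60,140,140),(.4512,-.1274,.207,.152),(.599,-.1025,.052,.155))
E
```

```text
(no output)
```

View pics/ov4.png

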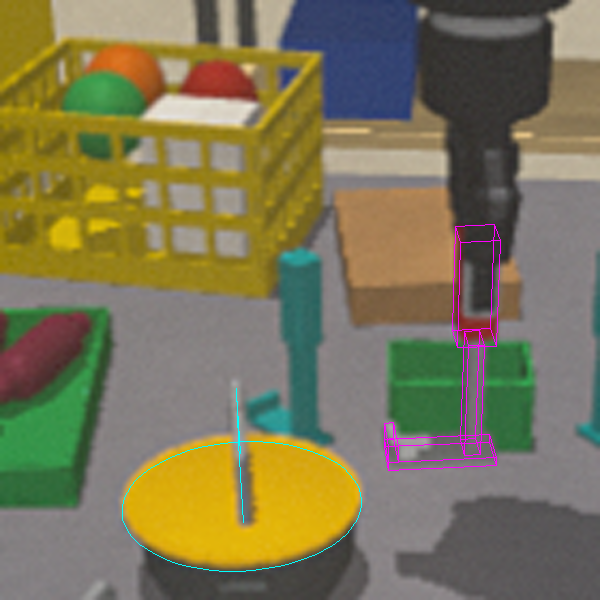

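>>> {"method": "jog_arm", "body": {
  "fingers": [1,1,1,1,1,1,1,1,1,1,1,1,1],
  "dp": [
    [0.02,0.003,0],
    [0.045,0.008,0],
    [0.07,0.012,0],
    [0.095,0.016,0],
    [0.12,0.02,0],
    [0.145,0.025,0],
    [0.17,0.029,0],
    [0.195,0.033,0],
    [0.215,0.037,0],
    [0.232,0.04,0],
    [0.242,0.041,0],
    [0.242,0.041,0],
    [0.242,0.041,0]
  ],
  "twist": [0,0,0,0,0,0,0,0,0,0,0,0,0]
}}

```text
time: 8.5
eef_pos: [0.5723, -0.1063, 0.3656]
tool_rot: [-0.0, -0.076, 0.997, -0.0]
contact_force: [-0.7, -0.1, -1.6]
grip_width: 0.269
```

```bash
python3 snap.py 5 250,110,140,110 160,60,140,120
python3 - <<'E'
from ov import *
p=pickle.load(open("side5.pkl","rb"))
overlay(p,"pics/ov5.png",(180,90,80,80),None,(.599,-.1025,.052,.155))
E
```

```text
8.6 [ 0.572  -0.1064  0.3658] [-1.000e-04 -7.630e-02  9.971e-01 -0.000e+00] [-0.62 -0.51 -1.41] 0.27326009685022074 [ 0.02  0.5   0.09  1.76 -0.05  0.88  1.85]
```

View pics/ov5.png

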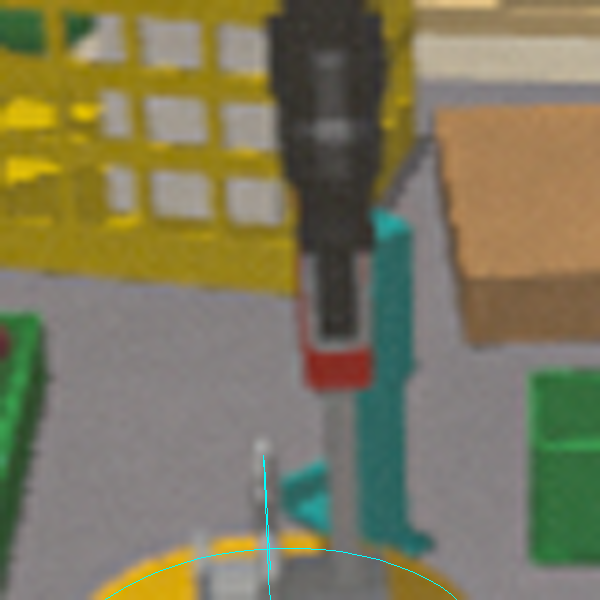

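View pics/top5.png

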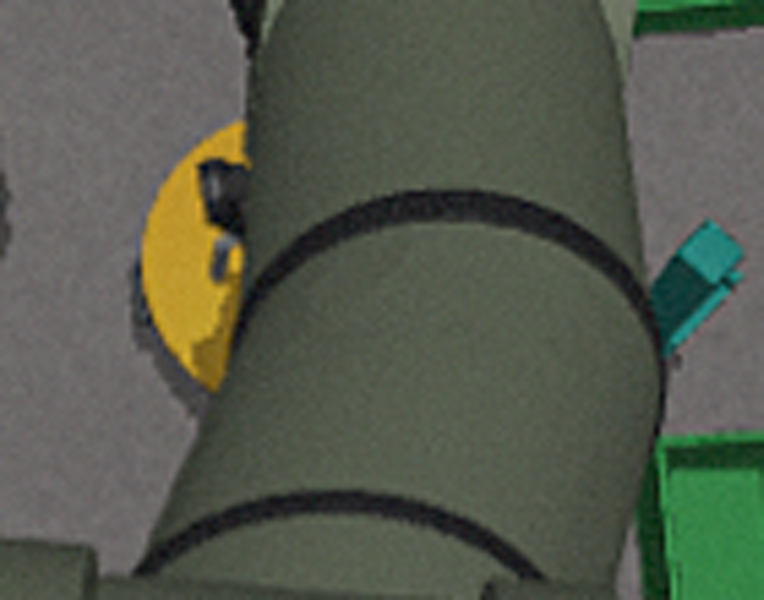

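>>> {"method": "jog_arm", "body": {
  "fingers": [1,1,1,1,1,1,1,1,1,1,1,1,1,1,1,1,1,1,1],
  "dp": [
    [0,0,0.015],
    [0,0,0.03],
    [0,0,0.04],
    [0,0,0.046],
    [0,0,0.05],
    [0,0,0.054],
    [0,0,0.058],
    [0,0,0.062],
    [0,0,0.066],
    [0,0,0.074],
    [0,0,0.084],
    [0,0,0.096],
    [0,0,0.11],
    [0,0,0.126],
    [0,0,0.142],
    [0,0,0.154],
    [0,0,0.16],
    [0,0,0.16],
    [0,0,0.16]
  ],
  "twist": [0,0,0,0,0,0,0,0,0,0,0,0,0,0,0,0,0,0,0]
}}

```text
time: 10.18
eef_pos: [0.5724, -0.1062, 0.4457]
tool_rot: [-0.0, -0.076, 0.997, -0.0]
contact_force: [0.4, 0.1, -5.9]
grip_width: 0.268
```

```bash
python3 snap.py 6 220,90,180,140 150,60,140,120
```

```text
10.2833 [ 0.5723 -0.1062  0.4453] [-3.000e-04 -7.640e-02  9.971e-01  0.000e+00] [ 0.91  0.92 -5.01] 0.2683467665202542 [ 0.01  0.41  0.1   1.67 -0.04  1.06  1.85]
```

View pics/side6.png

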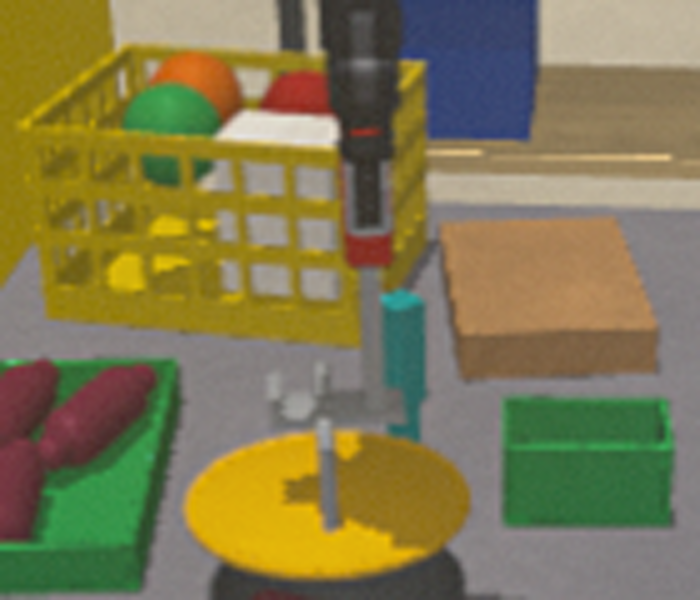

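>>> {"method": "jog_arm", "body": {
  "fingers": [1,1,1,1,1,1,1,1,1,1,1,1,1,1,1,1,1,1,1,1],
  "dp": [
    [0,0,0.015],
    [0,0,0.035],
    [0,0,0.06],
    [-0.005,0,0.08],
    [-0.015,0.005,0.095],
    [-0.03,0.015,0.1],
    [-0.05,0.03,0.1],
    [-0.075,0.05,0.1],
    [-0.1,0.075,0.1],
    [-0.125,0.105,0.1],
    [-0.15,0.135,0.1],
    [-0.17,0.17,0.1],
    [-0.185,0.205,0.1],
    [-0.195,0.24,0.1],
    [-0.203,0.275,0.1],
    [-0.204,0.31,0.1],
    [-0.204,0.345,0.1],
    [-0.204,0.38,0.1],
    [-0.204,0.415,0.1],
    [-0.204,0.45,0.1]
  ],
  "twist": [0,0,0,0,0,0,0,0,0,0,0,0,0,0,0,0,0,0,0,0]
}}

```text
time: 11.95
eef_pos: [0.4694, 0.1197, 0.4957]
tool_rot: [-0.0, -0.077, 0.997, -0.0]
contact_force: [0.6, 0.3, -4.3]
grip_width: 0.269
```

>>> {"method": "jog_arm", "body": {
  "fingers": [1,1,1,1,1,1,1,1,1,1,1,1,1,1,1,1,1,1,1,1],
  "dp": [
    [0,0.035,0],
    [0,0.07,0],
    [0,0.105,0],
    [0,0.14,0],
    [0,0.175,0],
    [0,0.21,0],
    [0,0.245,0],
    [0,0.28,0],
    [0,0.315,0],
    [0,0.345,0],
    [0,0.375,0],
    [0,0.4,0],
    [0,0.42,0],
    [0,0.435,0],
    [0,0.447,0],
    [0,0.455,0],
    [0,0.459,0],
    [0,0.459,0],
    [0,0.459,0],
    [0,0.459,0]
  ],
  "twist": [0,0,0,0,0,0,0,0,0,0,0,0,0,0,0,0,0,0,0,0]
}}

```text
time: 13.62
eef_pos: [0.4706, 0.3478, 0.4957]
tool_rot: [0.0, -0.076, 0.997, -0.0]
contact_force: [0.3, -0.8, -4.7]
grip_width: 0.27
```

```bash
python3 snap.py 7
python3 - <<'E'
from ov import *
for n in("top","side"):
    p=pickle.load(open(n+"7.pkl","rb"))
    k=hullpoly(p,"yellow",(90,110,170,150) if n=="top" else (100,120,250,240)); print(n,k.sum())
    for z in(.150,.153,.156):
      ys,xs=np.nonzero(k); c=ray(p,(xs.mean(),ys.mean()),z+.014)
      print(z,*fit([(p,k)],lambda v:circ(v[0],v[1],[(z+.008,.078),(z+.014,.078),(z+.02,.06)]),list(c[:2]),[.01,.01]))
E
```

```text
13.7167 [0.4705 0.3479 0.4958] [ 1.000e-04 -7.620e-02  9.971e-01 -0.000e+00] [ 0.51  0.59 -5.06] 0.26720513859134454 [-0.64  0.38 -0.14  1.59  0.06  1.18  0.94]
top 777
0.15 [0.57008569 0.28431218] 0.8522178532008831
0.153 [0.56877807 0.28386301] 0.8516314845474614
0.156 [0.56772394 0.28259477] 0.8518729304635762
side 4765
0.15 [0.49713859 0.34807361] 0.05114499553172475
0.153 [0.49694911 0.35028678] 0.05800100536193029
0.156 [0.49660746 0.35245835] 0.06782283288650581
```

View pics/side7.png

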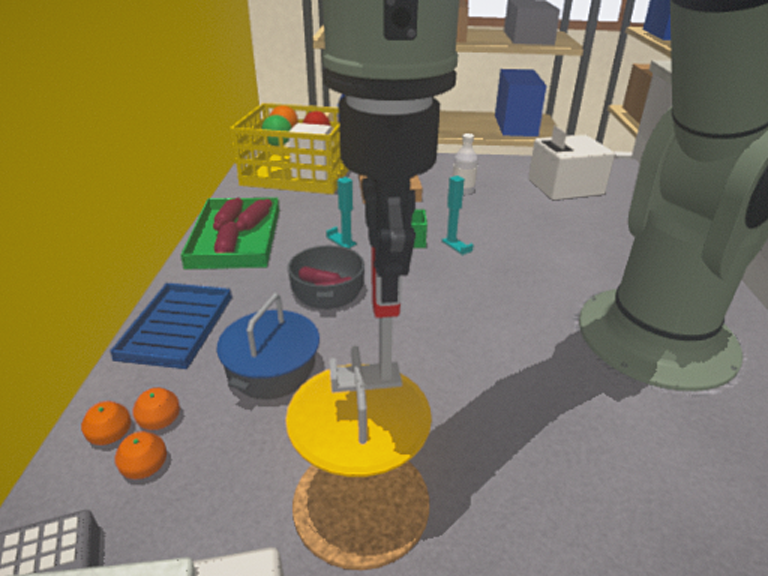

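View pics/top7.png

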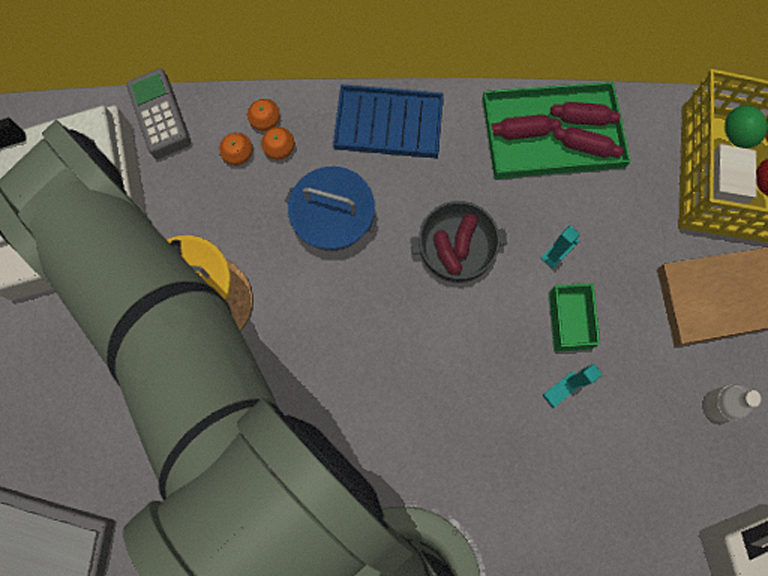

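>>> {"method": "jog_arm", "body": {
  "fingers": [1,1,1,1,1,1,1,1,1,1,1,1,1,1,1,1,1,1,1,1],
  "dp": [
    [0,0.002,-0.015],
    [0,0.002,-0.035],
    [0,0.002,-0.06],
    [0,0.002,-0.09],
    [0,0.002,-0.12],
    [0,0.002,-0.15],
    [0,0.002,-0.175],
    [0,0.002,-0.2],
    [0,0.002,-0.22],
    [0,0.002,-0.238],
    [0,0.002,-0.25],
    [0,0.002,-0.258],
    [0,0.002,-0.264],
    [0,0.002,-0.27],
    [0,0.002,-0.276],
    [0,0.002,-0.282],
    [0,0.002,-0.288],
    [0,0.002,-0.294],
    [0,0.002,-0.3],
    [0,0.002,-0.3]
  ],
  "twist": [0,0,0,0,0,0,0,0,0,0,0,0,0,0,0,0,0,0,0,0]
}}

```text
time: 15.38
eef_pos: [0.4704, 0.3493, 0.3452]
tool_rot: [-0.0, -0.076, 0.997, -0.0]
contact_force: [0.1, 0.6, -2.0]
grip_width: 0.271
```

```bash
python3 snap.py 8 100,130,130,120 170,200,150,184
```

```text
15.4833 [0.4705 0.3493 0.3457] [ 0.     -0.0764  0.9971  0.    ] [ 0.1   1.09 -0.53] 0.2696000506111034 [-0.64  0.53 -0.13  1.76  0.09  0.86  0.9 ]
```

View pics/side8.png

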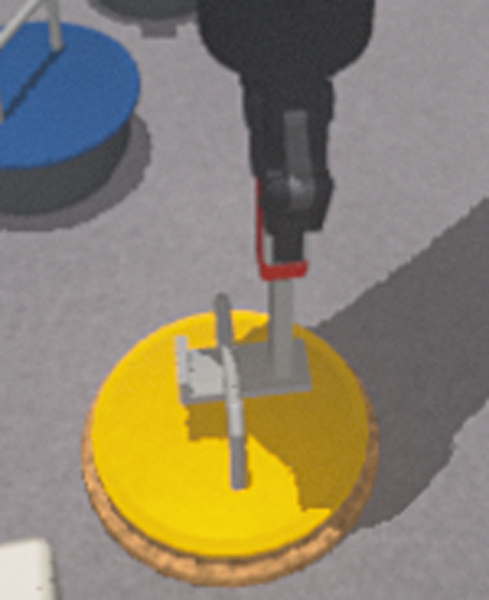

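>>> {"method": "jog_arm", "body": {
  "fingers": [1,1,1,1,1,1,1,1,1,1,1,1,1,1,1,1,1,1,1,1],
  "dp": [
    [0,0,-0.01],
    [0,0,-0.02],
    [0,0,-0.03],
    [0,0,-0.032],
    [0,0,-0.032],
    [-0.01,-0.0015,-0.032],
    [-0.025,-0.004,-0.032],
    [-0.04,-0.006,-0.032],
    [-0.055,-0.008,-0.032],
    [-0.075,-0.0115,-0.032],
    [-0.095,-0.0145,-0.032],
    [-0.115,-0.0175,-0.032],
    [-0.135,-0.0205,-0.032],
    [-0.16,-0.0245,-0.032],
    [-0.185,-0.028,-0.032],
    [-0.21,-0.032,-0.032],
    [-0.235,-0.036,-0.032],
    [-0.255,-0.039,-0.032],
    [-0.27,-0.041,-0.032],
    [-0.27,-0.041,-0.032]
  ],
  "twist": [0,0,0,0,0,0,0,0,0,0,0,0,0,0,0,0,0,0,0,0]
}}

```text
time: 17.15
eef_pos: [0.3341, 0.3287, 0.3298]
tool_rot: [-0.0, -0.077, 0.997, -0.0]
contact_force: [0.6, 0.4, -0.8]
grip_width: 0.268
```

```bash
python3 snap.py 9 100,130,130,120 170,200,200,184;  python3 - <<'E'
from ov import *
p=pickle.load(open("side9.pkl","rb")); z=.012
k=hullpoly(p,"yellow",(150,230,200,150)); 
print(*fit([(p,k)],lambda v:circ(v[0],v[1],[(z+.008,.078),(z+.014,.078),(z+.02,.06)]),[.497,.352],[.01,.01]))
E
```

```text
17.25 [0.3355 0.3289 0.3299] [ 2.000e-04 -7.660e-02  9.971e-01  1.000e-04] [-0.59  0.41 -1.37] 0.2709571526146191 [-0.78  0.39 -0.16  2.06  0.09  0.69  0.73]
[0.49640131 0.35345756] 0.012590667311411992
```

View pics/side9.png

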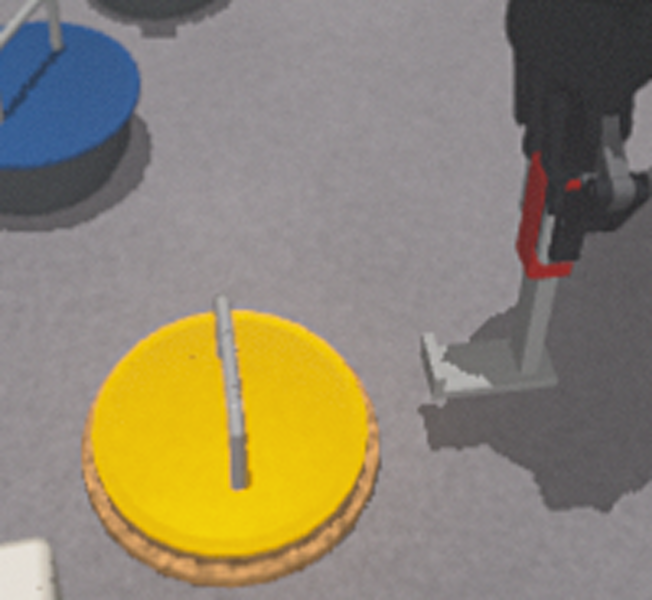

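>>> {"method": "jog_arm", "body": {
  "fingers": [1,1,1,1,1,1,1,1,1,1,1,1,1,1,1,1,1,1,1,1],
  "dp": [
    [0,0,0.04],
    [0,0,0.09],
    [0,0,0.14],
    [0,0,0.19],
    [0,0,0.23],
    [0,0,0.25],
    [0.03,-0.03,0.25],
    [0.07,-0.07,0.25],
    [0.11,-0.12,0.25],
    [0.15,-0.18,0.25],
    [0.19,-0.24,0.25],
    [0.22,-0.3,0.25],
    [0.24,-0.36,0.25],
    [0.25,-0.42,0.25],
    [0.25,-0.48,0.25],
    [0.25,-0.54,0.25],
    [0.25,-0.6,0.25],
    [0.25,-0.66,0.25],
    [0.25,-0.72,0.25],
    [0.25,-0.78,0.25]
  ],
  "twist": [0,0,0,0,0,0,0,0,0,0,-0.05,-0.1,-0.15,-0.2,-0.212,-0.212,-0.212,-0.212,-0.212,-0.212]
}}

```text
time: 18.92
eef_pos: [0.4603, -0.063, 0.4542]
tool_rot: [-0.0, -0.021, 1.0, -0.0]
contact_force: [0.9, 0.2, -2.4]
grip_width: 0.27
```

>>> {"method": "jog_arm", "body": {
  "fingers": [1,1,1,1,1,1,1,1,1,1,1,1,1,1],
  "dp": [
    [-0.005,-0.06,0],
    [-0.01,-0.12,0],
    [-0.015,-0.18,0],
    [-0.02,-0.24,0],
    [-0.025,-0.3,0],
    [-0.03,-0.355,0],
    [-0.034,-0.405,0],
    [-0.038,-0.445,0],
    [-0.041,-0.475,0],
    [-0.041,-0.488,0],
    [-0.041,-0.494,0],
    [-0.041,-0.494,0],
    [-0.041,-0.494,0],
    [-0.041,-0.494,0]
  ],
  "twist": [0,0,0,0,0,0,0,0,0,0,0,0,0,0]
}}

```text
time: 20.08
eef_pos: [0.4402, -0.3073, 0.4546]
tool_rot: [-0.0, -0.022, 1.0, 0.0]
contact_force: [0.1, 0.1, -1.7]
grip_width: 0.27
```

```bash
python3 snap.py 10 320,140,140,130 190,40,140,120
python3 - <<'E'
from ov import *
p=pickle.load(open("side10.pkl","rb"))
overlay(p,"pics/ov10.png",(190,40,140,140),(.4400,-.3095,.295,.042))
E
```

```text
20.1833 [ 0.4402 -0.3075  0.4547] [ 1.000e-04 -2.160e-02  9.998e-01  1.000e-04] [ 0.04  0.68 -1.27] 0.270359547807222 [ 0.3   0.34  0.26  1.78 -0.1   1.04  2.21]
```

View pics/ov10.png

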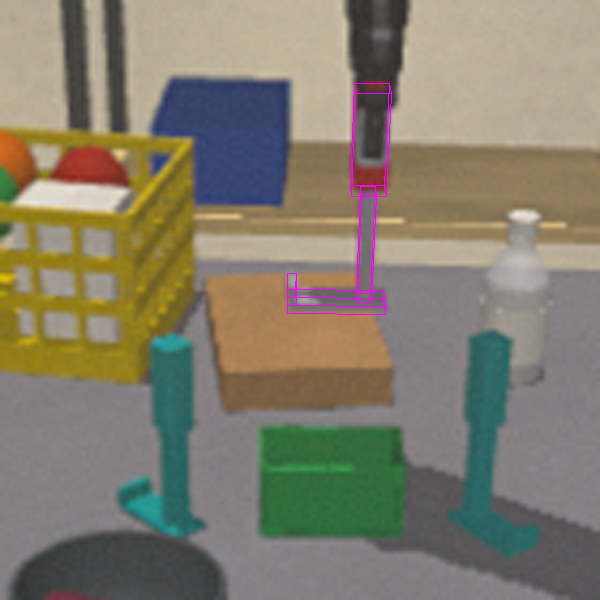

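View pics/side10.png

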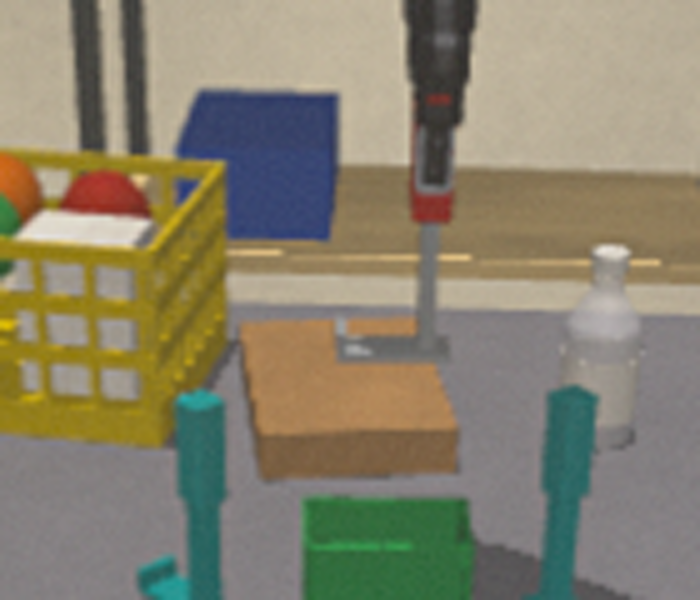

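>>> {"method": "jog_arm", "body": {
  "fingers": [1,1,1,1,1,1,1,1,1,1,1,1,1,1,1,1,1],
  "dp": [
    [0,-0.003,-0.03],
    [0,-0.003,-0.07],
    [0,-0.003,-0.11],
    [0,-0.003,-0.15],
    [0,-0.003,-0.19],
    [0,-0.003,-0.23],
    [0,-0.003,-0.265],
    [0,-0.003,-0.295],
    [0,-0.003,-0.315],
    [0,-0.003,-0.326],
    [0,-0.003,-0.332],
    [0,-0.003,-0.336],
    [0,-0.003,-0.339],
    [0,-0.003,-0.341],
    [0,-0.003,-0.342],
    [0,-0.003,-0.342],
    [0,-0.003,-0.342]
  ],
  "twist": [0,0,0,0,0,0,0,0,0,0,0,0,0,0,0,0,0]
}}

```text
time: 21.6
eef_pos: [0.44, -0.3097, 0.2839]
tool_rot: [0.0, -0.021, 1.0, -0.0]
contact_force: [-0.6, 0.7, -1.8]
grip_width: 0.272
```

```bash
python3 snap.py 11 320,140,140,130 190,60,140,120
```

```text
21.7 [ 0.4399 -0.3097  0.2839] [ 1.000e-04 -2.100e-02  9.998e-01 -1.000e-04] [-0.08  0.32 -1.38] 0.26235679119053995 [ 0.36  0.56  0.2   1.94 -0.18  0.65  2.28]
```

View pics/side11.png

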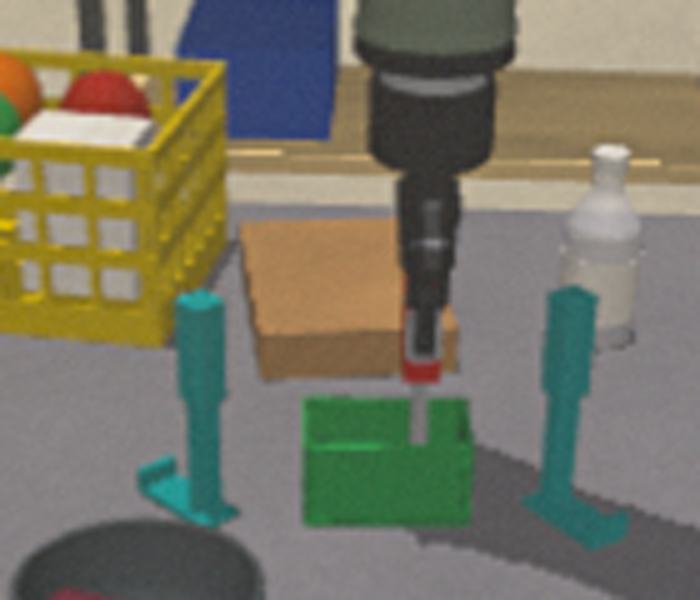

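>>> {"method": "jog_arm", "body": {
  "fingers": [1,1,1,1],
  "dp": [
    [0,0,-0.002],
    [0,0,-0.003],
    [0,0,-0.003],
    [0,0,-0.003]
  ],
  "twist": [0,0,0,0]
}}

```text
time: 22.03
eef_pos: [0.44, -0.3099, 0.283]
tool_rot: [0.0, -0.021, 1.0, -0.0]
contact_force: [-4.7, 2.6, 17.3]
grip_width: 0.268
```

>>> {"method": "jog_arm", "body": {
  "fingers": [1,1,0.4,0.3,0.2,0,-0.3,-0.6,-1,-1,-1,-1,-1,-1,-1,-1],
  "dp": [
    [0,0,0.001],
    [0,0,0.002],
    [0,0,0.002],
    [0,0,0.002],
    [0,0,0.002],
    [0,0,0.002],
    [0,0,0.002],
    [0,0,0.002],
    [0,0,0.002],
    [0,0,0.002],
    [0,0,0.002],
    [0,0,0.002],
    [0,0,0.002],
    [0,0,0.002],
    [0,0,0.002],
    [0,0,0.002]
  ],
  "twist": [0,0,0,0,0,0,0,0,0,0,0,0,0,0,0,0]
}}

```text
time: 23.37
eef_pos: [0.4399, -0.3097, 0.2832]
tool_rot: [-0.0, -0.021, 1.0, -0.0]
contact_force: [1.0, -0.0, -0.0]
grip_width: 0.998
```

```bash
python3 snap.py 12 320,140,140,130 190,60,140,120
```

```text
23.4667 [ 0.4399 -0.3097  0.2832] [-0.     -0.021   0.9998 -0.    ] [-0.34  0.36  0.58] 0.9996849417482052 [ 0.36  0.56  0.2   1.94 -0.18  0.65  2.28]
```

View pics/side12.png

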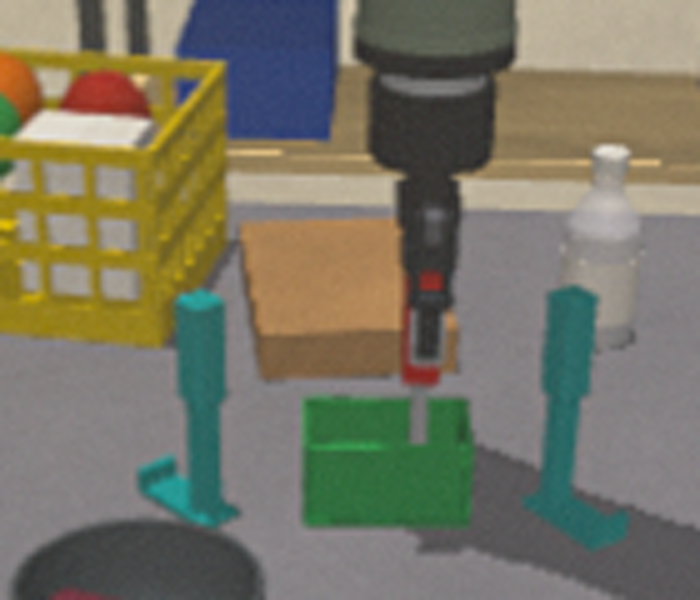

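The lifter is standing and released, at the same pixels as at the start. Retreating straight up, then away for a clear view.

>>> {"method": "jog_arm", "body": {
  "fingers": [-1,-1,-1,-1,-1,-1,-1,-1,-1,-1,-1,-1,-1,-1,-1,-1,-1,-1,-1,-1],
  "dp": [
    [0,0,0.03],
    [0,0,0.08],
    [0,0,0.14],
    [0,0,0.2],
    [0,0,0.26],
    [0,0,0.32],
    [0,0,0.36],
    [0,0.04,0.4],
    [0,0.1,0.4],
    [0,0.16,0.4],
    [0,0.22,0.4],
    [0,0.28,0.4],
    [0,0.34,0.4],
    [0,0.4,0.4],
    [0,0.46,0.4],
    [0,0.52,0.4],
    [0,0.56,0.4],
    [0,0.58,0.4],
    [0,0.58,0.4],
    [0,0.58,0.4]
  ],
  "twist": [0,0,0,0,0,0,0,0,0,0,0,0,0,0,0,0,0,0,0,0]
}}

```text
time: 25.13
eef_pos: [0.4399, -0.0201, 0.4832]
tool_rot: [0.0, -0.021, 1.0, -0.0]
contact_force: [-0.0, -0.4, -0.1]
grip_width: 0.998
```

```bash
python3 snap.py 13
python3 - <<'E'
from ov import *
T=pickle.load(open("top13.pkl","rb"));p=pickle.load(open("side13.pkl","rb")); z=.012
for q,b in((T,(90,130,120,110)),(p,(150,230,200,150))):
    k=hullpoly(q,"yellow",b); print(k.sum(),*fit([(q,k)],lambda v:circ(v[0],v[1],[(z+.008,.078),(z+.014,.078),(z+.02,.06)]),[.497,.352],[.01,.01]))
overlay(p,"pics/ov13.png",(190,60,140,110),(.4395,-.3095,.125,.042))
a=pickle.load(open("side0.pkl","rb"))["pixels"].astype(int)
print("blue diff",abs(a-p["pixels"])[195:260,135:215].mean())
E
```

```text
25.2333 [ 0.4399 -0.0209  0.4832] [-0.000e+00 -2.030e-02  9.998e-01 -2.000e-04] [-0.2  -0.31  0.07] 1.0013144242157286 [-0.16  0.13  0.08  1.96 -0.01  1.05  1.54]
2330 [0.4976981  0.35460057] 0.01907306163021869
4809 [0.49637447 0.35341243] 0.012406581485053038
blue diff 3.9619871794871795
```

View pics/top13.png

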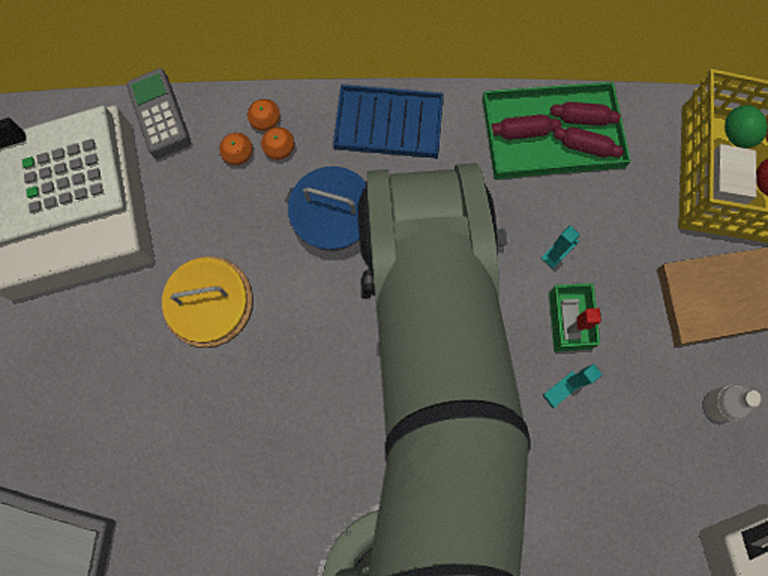

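View pics/ov13.png

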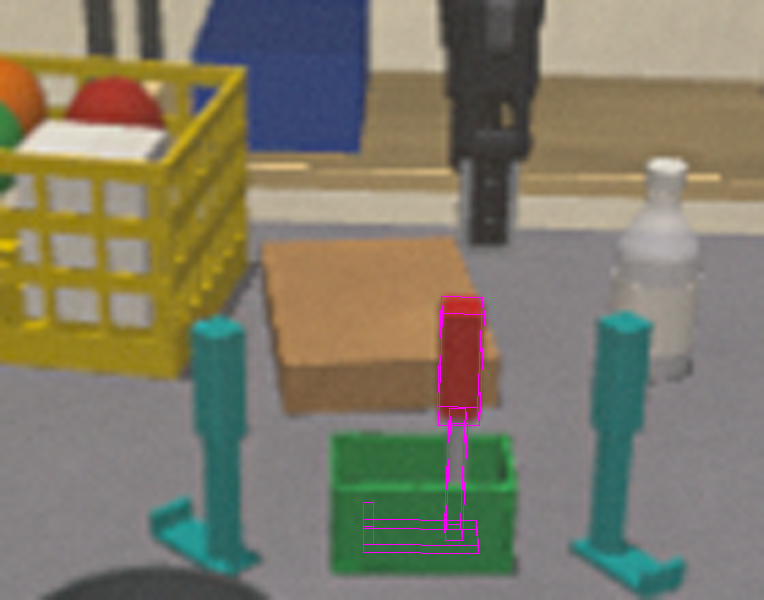

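The yellow lid sits centred on the trivet (top view about (207,302)), the lifter stands upright in the holder, and the arm is clear. I'm handing in.

```bash
python3 -c "
from bench import r
print(r.hand_in(), r.state()['time'])"
```

```text
the job is handed in; nothing more can be done
the job is handed in; nothing more can be done
```

The job is done and handed in at about 25 s of the 72 s allowed; the hand-in gives no verdict.

I took the red-handled lifter from its holder, hooked it under the loop of the yellow lid and lifted the lid level to about 100 mm above its place. I set it flat on the trivet, unhooked the lifter, stood it back in its holder and released it. Then I moved the arm away.

- **Yellow lid:** the last fits from both cameras put it within about 2 mm of the trivet's centre, looking flat.
- **Lifter:** its handle matches the expected upright pose in the side view to about a pixel. Its foot is hidden by the holder wall there, so I took that from the top view and from feeling it touch down. The gripper pressed it onto the holder floor with about 17 N before I let go.
- **Blue lid:** the side view before and after is essentially the same, so it did not visibly move. In the last top view the arm covers part of it.
- **Failed check:** one mid-carry fit of the lid from the top camera was useless because the arm hid it, so I relied on the side camera there.

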